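# Pack the tackle trough and bolt its bait board shut

### The arm

A 6-joint arm with a two-finger parallel gripper is mounted at the origin on the work surface. World frame = base frame: x ahead of the robot, y to its left, z up, the work surface at z = 0. Lengths are in mm, angles in rad, forces in N, time in s.
With the tool pointing down it reaches from about 400 to 825 mm from the base axis. Payload 7 kg.
Tool frame: the origin (TCP) lies at the very end of the fingers, on their centre line; the grasp point (between the pads) lies 19 mm behind it; z points along the fingers, y is the line along which they close (so a half turn about z gives the same grasp; the last joint's range is limited). The gripper opens to 88 mm and grips with 3 to 60 N. Pads are 19 mm wide; open, the fingers measure 130 mm over their backs; the gripper's body (78 mm by 193 mm) begins 47 mm behind the grasp point.
Start: joints at [-0.887, 0.359, 0.012, 0, -1.224, -0.288], TCP at [260.216, -622.802, 226.561] pointing down, gripper open.
Joint ranges: [-3.07, 3.07], [-1.43, 2.12], [-1.02, 1.25], [-3.03, 1.67], [-3.05, -0], [-3.03, 3.03]. Speed limits (rad/s): [2.39, 2.39, 3.01, 3.14, 3.14, 3.14].

### API

Orientations are given as a unit quaternion [x, y, z, w].
In Python, from plant import bot gives the robot as it stands. Calls block until the motion is done:
- bot.move_ptp(position, orientation): joint-space move of the TCP to a pose.
- bot.line_to(position, velocity=150, ori=None): straight line of the TCP; ori=None keeps the orientation; velocity is the mean speed in mm/s.
- bot.move_joints(angles): joint-space move.
- bot.move_gripper(opening, force=None): finger opening in mm; force is the grip in N (None keeps the last); returns when the fingers have stopped.
- bot.pause(seconds).
- bot.solve_ik(position, orientation): joint angles nearest the present ones, or None.
- bot.read_state(): the state.
- bot.camera(name): name is "side" or "top"; returns the picture (480x640x3 uint8, red, green, blue); there is no depth.
- bot.get_calibration(name): a dict with "fx", "fy", "cx", "cy" (pixels), "view" (4x4, takes a point from world to camera coordinates). Camera axes: x right, y up, looking along -z (the intrinsics and any distortion apply to the point x, -y, -z); pixel columns grow to the right and rows downward; lengths in mm; the calibration is good to about 2 mm. A picture is of the moment at which its call begins. get_calibration takes no time and is no camera call.
A pose or a line that the arm cannot do raises bot.Unreachable and nothing moves.
- bot.close_job(): hands the job in; it is judged then, once.
The state is a dict: "t": time; "joint_pos": joint angles; "qvel": joint speeds; "tau": joint torques, N m; "tcp_pos": TCP position; "eef_rot": TCP orientation; "contact_force": force on the tool from outside, world axes, zero at the start; "moment": the same for the moment, N m; "width": finger opening in mm; "finger_force": force on a finger pad.
Only numpy, scipy, OpenCV 4.12 (cv2) and the standard library are available. Lean on these libraries where they do the work, as an engineer would, in place of code of your own. Each camera call takes 0.05 s, during which the arm holds its last target. There are 200 camera calls.

### The job

Undo the red bolt by lifting it over the red bump and drawing it back until it drops behind the bump, then push the free end of the long white bait board so that it pivots well clear of the blue trough. Lay every shad lure and sinker that is on the ledge down on the trough floor, none on top of another, then push the board back square over the trough and put the bolt fully home in front of its bump again. Leave the yellow case, the reel and the bottle where they are.

Things in the scene. Friction and masses are not known exactly. Their poses are not given: they have to be found in the camera images.
- trough: The fixed assembly. Origin on the ledge (z=0); own x runs along the trough away from the robot, y to the left, z up. Blue open trough: inside x -85..+135, y -55..+55 mm, walls 5 mm, rim 35 mm high, floor 5 mm high. Board pivot at x=-150, y=0. Grey bolt seat x 160..225, y -30..+30, top z=56 mm; across it the red bump, x 179..185, 8 mm high.
- board: White bait board, 330 x 120 x 20 mm, underside 41 mm above the ledge, top 61; turns flat about the upright pivot. Origin: underside, 150 mm from the pivot towards the free end; own x points to the free end. Closed = own x along trough x, at a stop; its free end swings to trough +y (left) to a stop at 1.3 rad. Friction pivot (0.5 Nm): stays where left; 2 N at the free end moves it.
- board_end (a point): Middle of the board's free end, at its top face, 300 mm from the pivot; the long edges lie 60 mm either side of that line. When closed, a dark steel lug stands on the board at trough x 126..146, y -24..-12 mm, 14 mm high; the bolt's nose, when home, lets it swing left only 0.02 rad.
- bolt (a joint): Slide of the bolt in m along trough +x: 0 = home (nose over the board's end, board locked), 0.030 = drawn fully back. The red bump blocks it between about 0.003 and 0.017 unless it is lifted more than 8 mm; beyond 0.018 it can drop behind the bump, and then stays there. Light friction, 1.2 N.
- bolt_lift (a joint): Lift of the bolt in m: 0 = down, 0.014 = up at its stop. Weight and a spring pull it down; 3 to 5 N lifts it.
- bolt_grip (a point): Middle of the graspable part of the red bolt handle, an upright block 14 mm thick along trough x, 40 mm along trough y; when down its top is at z=120 mm, this point at z=102 mm, and nothing beside it stands higher than 75 mm. Moves with the bolt.
- shad_green_mid (a point): Green shad lure, 84 mm long, 50 g; thick body from x=-18 to +42 mm, narrow tail and paddle behind; flat underside when it lies as built; body 22 mm wide, 22 mm high. This point is its middle, 11 mm above the underside; own x along its length. May be absent.
- shad_orange_mid (a point): Orange shad lure, same shape as the green one; flat underside when it lies as built; body 22 mm wide, 22 mm high. This point is its middle, 11 mm above the underside; own x along its length. May be absent.
- sinker_light_mid (a point): Bright steel bar sinker, 84 mm long, 220 g, block 62 mm long with a brass eye at each end; flat underside when it lies as built; body 22 mm wide, 22 mm high. This point is its middle, 11 mm above the underside; own x along its length. May be absent.
- sinker_dark_mid (a point): Dark steel bar sinker, same shape as the bright one; flat underside when it lies as built; body 22 mm wide, 22 mm high. This point is its middle, 11 mm above the underside; own x along its length. May be absent.
- shad_green: The green shad (origin: middle of its underside).
- shad_orange: The orange shad (origin: middle of its underside).
- sinker_light: The bright sinker (origin: middle of its underside).
- sinker_dark: The dark sinker (origin: middle of its underside).
- tackle_case: Bystander: yellow tackle case with two black latches, 130 x 230 mm, 70 mm high plus handle; origin under its middle.
- reel: Bystander: grey aluminium reel, 64 mm across, 42 mm high plus a crank to 75 mm; origin under its middle.
- drink_bottle: Bystander: blue bottle, 66 mm across, 190 mm high; origin under its middle.
Mind the look-alikes: they are no part of the job. There is more than one size of the shad_green; the job needs the larger.

How it is judged:
By the outcome, as a careful person would: the job done as asked, in the order asked, and still so for the second after the job is handed in, with the robot touching nothing.
Of shad_green, shad_orange, sinker_light, sinker_dark only 2 to 4 are there at a start; the rules pass over those that are not, and their reading is None.
At some moment in a run one of shad_green, shad_orange, sinker_light, sinker_dark may be knocked a few centimetres aside while the robot is not near it.
Once in a run the grip may slacken for a moment while it holds something.
It also fails if it takes over 210 s, if anything falls off the work surface, if the arm or the gripper's body presses on something with over 40 N, if the wrist force passes 120 N, or if a joint passes its speed limit or range.

## Working session

There is one attempt and no reset: what is moved stays moved. The work goes in short steps, each a Python script; the robot and the scene stay as the last script left them, time stands still between calls to the robot, and variables do not carry over. Pictures are saved under pics/ and viewed, at most 14 in all, crops included, and the job is handed in when it is done.

```bash
ls; mkdir -p pics
python3 - <<'E'
from plant import bot
import cv2
for n in("top","side"):
    c=bot.get_calibration(n);print(n,c)
    cv2.imwrite(f"pics/{n}0.png",bot.camera(n)[:,:,::-1])
print(bot.read_state())
E
```

```text
pics
top {'fx': 553.1673910892578, 'fy': 553.1673910892578, 'cx': 318.35602818756576, 'cy': 236.9409839350788, 'view': array([[ 3.62616643e-03, -9.99983321e-01,  4.49531349e-03,
        -9.72946812e-01],
       [ 9.98670963e-01,  3.85244886e-03,  5.13951886e-02,
        -5.76957847e+02],
       [-5.14116494e-02,  4.30297155e-03,  9.98668277e-01,
        -1.18448076e+03],
       [ 0.00000000e+00,  0.00000000e+00,  0.00000000e+00,
         1.00000000e+00]])}
side {'fx': 532.0483619986884, 'fy': 532.0483619986884, 'cx': 326.2816288915583, 'cy': 252.13503212210594, 'view': array([[-8.75508165e-01, -4.82612402e-01,  2.38897851e-02,
         4.77245727e+02],
       [ 2.58729928e-01, -4.26459368e-01,  8.66712889e-01,
        -2.21785221e+02],
       [-4.08098366e-01,  7.64995213e-01,  4.98234931e-01,
        -1.16445206e+03],
       [ 0.00000000e+00,  0.00000000e+00,  0.00000000e+00,
         1.00000000e+00]])}
{'t': 0.1, 'joint_pos': array([-8.86879170e-01,  3.59323373e-01,  1.11307292e-02, -2.97415720e-04,
       -1.22408615e+00, -2.88119940e-01]), 'qvel': array([ 0.00199015, -0.00415182,  0.00333545,  0.00034437,  0.00106138,
        0.00019948]), 'tau': array([-1.30785924e-03, -5.84163344e+01,  2.93750417e+01,  7.01565877e+00,
        1.01567965e-02, -6.07042148e-05]), 'tcp_pos': array([ 260.05391093, -622.41498328,  225.70453291]), 'eef_rot': array([-1.96559687e-01,  9.80491571e-01,  7.20709738e-04, -2.22606450e-04]), 'contact_force': array([ 0.28695711,  0.01254857, -0.1673413 ]), 'moment': array([ 0.04258033, -0.05470299,  0.00548154]), 'finger_force': 0.0, 'width': 87.4719865170105}
```

View pics/top0.png

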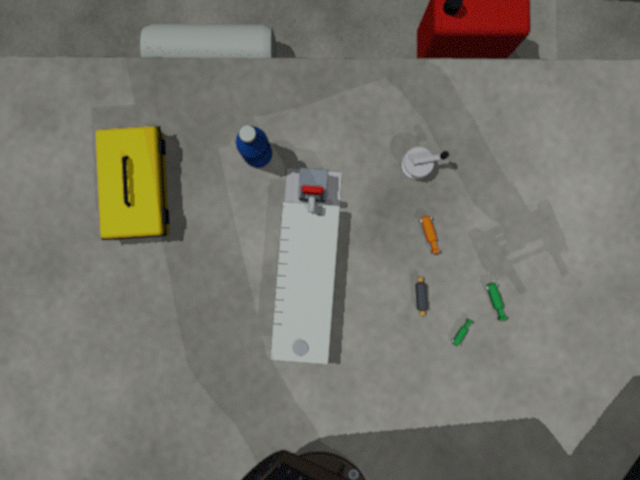

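View pics/side0.png

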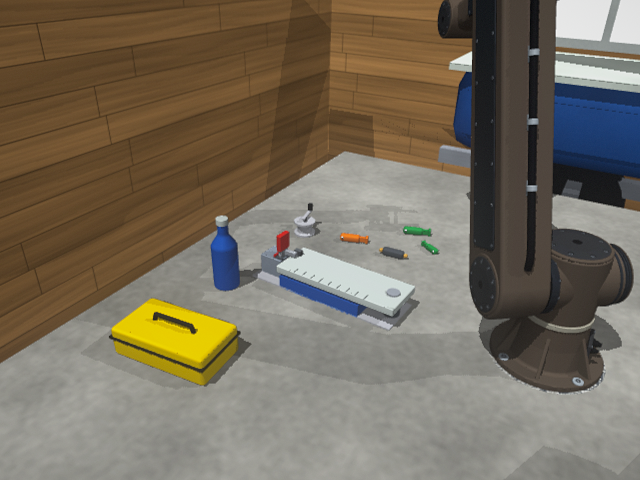

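The top view shows the closed board from the pivot disc at (300,348) to the free end at about (311,203), with the red bolt handle at (312,190). The orange shad is at (430,235), the dark sinker at (421,297) and the large green shad at (497,302). The small green decoy is at (462,333), and there is no bright sinker. In the side view everything stands upright and the bolt is home.

```bash
cat > h.py <<'E'
from plant import bot
import cv2, numpy as np
from scipy.spatial.transform import Rotation as R
def ray(n,px):
    c=bot.get_calibration(n);V=c["view"];
    d=V[:3,:3].T@np.array([(px[0]-c["cx"])/c["fx"],-(px[1]-c["cy"])/c["fy"],-1.])
    return -V[:3,:3].T@V[:3,3],d
def onz(n,px,z):
    o,d=ray(n,px);return (o+d*(z-o[2])/d[2])
def proj(n,p):
    c=bot.get_calibration(n);V=c["view"];q=V[:3,:3]@np.asarray(p,float)+V[:3,3]
    return np.array([c["cx"]-c["fx"]*q[0]/q[2], c["cy"]+c["fy"]*q[1]/q[2]])
def tri(a,b):
    (o1,d1),(o2,d2)=ray("top",a),ray("side",b)
    s=np.linalg.lstsq(np.c_[d1,-d2],o2-o1,rcond=None)[0]
    p,q=o1+s[0]*d1,o2+s[1]*d2;return (p+q)/2,np.linalg.norm(p-q)
HS=dict(orange=((8,150,120),(20,255,255)),green=((50,120,50),(75,255,255)),red=((0,170,90),(6,255,255)),
  white=((0,0,180),(180,60,255)),yellow=((22,150,100),(32,255,255)),dark=((95,20,25),(130,120,95)))
def blobs(img,col,amin=25,roi=None):
    m=cv2.inRange(cv2.cvtColor(img,cv2.COLOR_RGB2HSV),*[np.array(v) for v in HS[col]])
    if roi: k=np.zeros_like(m);k[roi[1]:roi[3],roi[0]:roi[2]]=255;m&=k
    cs=cv2.findContours(m,cv2.RETR_EXTERNAL,cv2.CHAIN_APPROX_NONE)[0]
    return sorted([c for c in cs if cv2.contourArea(c)>amin],key=cv2.contourArea,reverse=True)
def down(yaw): # tool down; fingers close along world direction 'yaw'
    return (R.from_euler('z',yaw-np.pi/2)*R.from_quat([1,0,0,0])).as_quat()
E
python3 - <<'E'
from h import *
t=bot.camera("top");s=bot.camera("side")
np.set_printoptions(precision=1,suppress=True)
for z,c in((61,"white"),(120,"red"),(11,"orange"),(11,"green"),(11,"dark")):
    for n,I,roi in(("top",t,(200,140,560,400)),("side",s,(200,200,440,340))):
        for b in blobs(I,c,roi=roi)[:4]:
            r=cv2.minAreaRect(b);bx=cv2.boxPoints(r)
            W=np.array([onz(n,p,z) for p in bx])
            print(c,n,cv2.contourArea(b),np.array(r[0]),"ctr",W.mean(0)[:2],"sides",np.linalg.norm(W[1]-W[0]),np.linalg.norm(W[2]-W[1]),
              "yaw",np.degrees(np.arctan2(*(W[1]-W[0])[1::-1])).round(1))
            if c=="white":print(W)
big=np.hstack([cv2.resize(t[155:375,255:355],None,fx=2.7,fy=2.7,interpolation=2),cv2.resize(t[205:355,400:520],(475,594),interpolation=2)])
cv2.imwrite("pics/z1.png",big[:,:,::-1]);print(big.shape)
E
```

```text
white side 3346.5 [345.4 276.3] ctr [489.2  27.6] sides 155.00421073452912 391.73971775592463 yaw -67.6
[[644.7  82.3  61. ]
 [703.7 -61.   61. ]
 [314.5 -16.7  61. ]
 [293.8 105.7  61. ]]
white side 108.5 [374.5 320.5] ctr [341.2 157.6] sides 17.964368320971275 78.46031385589033 yaw -77.3
[[378.  163.4  61. ]
 [382.  145.8  61. ]
 [303.8 152.2  61. ]
 [300.9 169.1  61. ]]
white side 96.5 [268.6 277.1] ctr [635.  131.1] sides 24.892861247247815 63.704072623919735 yaw -66.9
[[661.6 140.1  61. ]
 [671.3 117.2  61. ]
 [607.8 122.5  61. ]
 [599.3 144.8  61. ]]
white side 88.5 [304.3 220.1] ctr [ 720.5 -181.3] sides 78.19129084705723 77.33063851128561 yaw -94.7
[[ 750.6 -168.4   61. ]
 [ 744.2 -246.3   61. ]
 [ 689.5 -191.7   61. ]
 [ 697.5 -118.6   61. ]]
red top 94.0 [311.9 189.4] ctr [666.   14.7] sides 12.411118582869637 40.07953668186471 yaw -4.1
red side 67.5 [280.1 239.4] ctr [656.   44.9] sides 103.68995187172445 28.01654141993648 yaw -68.4
orange top 269.5 [430.  234.1] ctr [ 584.3 -242. ] sides 21.393457923700296 83.12344183756696 yaw -73.1
orange side 140.0 [353.7 237.7] ctr [ 
[... 189 characters left out ...]
  331.9] ctr [ 373.2 -309.6] sides 60.3801731366396 15.092801066930218 yaw -31.5
green side 119.5 [416.8 230.5] ctr [ 440.9 -386.1] sides 45.12271655212339 80.26137219416708 yaw -71.2
green side 65.0 [428.9 246.9] ctr [ 374.3 -306.8] sides 31.926209980785416 67.94934842631 yaw -86.3
dark top 183.0 [421.1 296.2] ctr [ 449.7 -221.7] sides 19.767814640698937 56.32272286525918 yaw -86.2
dark top 55.0 [320.5 195.5] ctr [667.8  -3.2] sides 24.031505460628576 24.144468890581592 yaw -89.8
dark top 28.0 [303.5 197.5] ctr [663.2  33.9] sides 12.738551661140136 18.575072425253687 yaw -26.1
dark side 28.0 [392.8 252.4] ctr [ 451.6 -222. ] sides 33.30221150718308 57.27129324850693 yaw -69.5
(594, 745, 3)
```

View pics/z1.png

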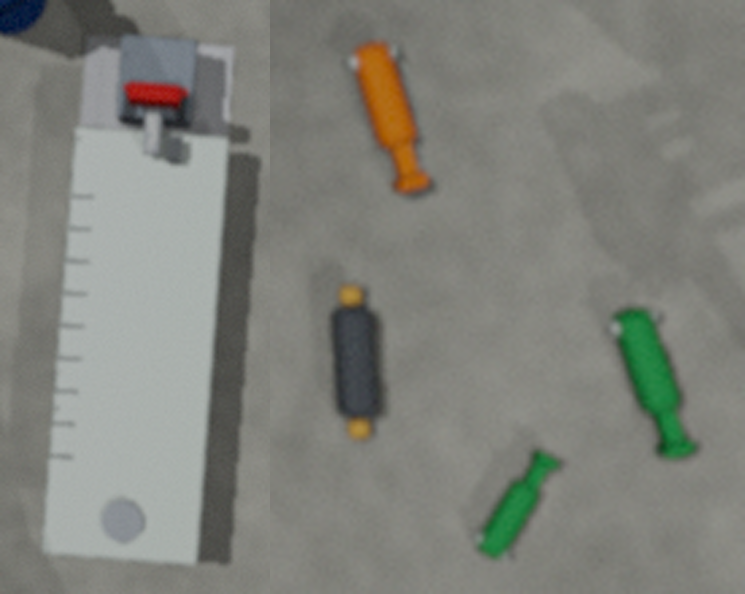

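The crops show the board corners at about (283,202), (339,206), (328,363) and (271,359), and the handle at (312,189). The heads of both large shads point up in the image. Next I'll fit the board and draw the bolt.

```bash
cat >> h.py <<'E'
HS["board"]=((0,0,160),(180,45,255)) 
def boardfit(t):
    b=blobs(t,"board",800,(120,140,420,420))[0]
    bx=cv2.boxPoints(cv2.minAreaRect(b))
    W=np.array([onz("top",p,61)[:2] for p in bx]);e=W[1]-W[0],W[2]-W[1]
    L=max(e,key=np.linalg.norm);S=min(e,key=np.linalg.norm)
    return W,W.mean(0),L,np.linalg.norm(L),np.linalg.norm(S)
def go(p,yaw,v=None,via=None):
    q0=bot.read_state()["joint_pos"];best=None
    for y in(yaw,yaw+np.pi):
        o=down(y)
        s=bot.solve_ik(p,o)
        if s is None: continue
        c=abs(np.asarray(s)-q0).max()
        if best is None or c<best[0]:best=(c,o)
    if best is None: raise RuntimeError(f"no ik {p}")
    if v: bot.line_to(p,velocity=v,ori=best[1])
    else: bot.move_ptp(p,best[1])
def st():
    s=bot.read_state();print("t%.1f"%s["t"],s["tcp_pos"].round(1),"F",s["contact_force"].round(1),"w%.1f ff%.1f"%(s["width"],s["finger_force"]));return s
E
python3 - <<'E'
from h import *
np.set_printoptions(precision=2,suppress=True)
t=bot.camera("top")
W,c,L,l,s=boardfit(t);print(W,c,l,s,"yaw",np.degrees(np.arctan2(L[1],L[0])))
for z in(170,190):print("bottle top",onz("top",(247,133),z), proj("top",(666,14.7,120)))
print("case",onz("top",(131,183),70))
# handle from both views
rt=cv2.minAreaRect(blobs(t,"red",roi=(280,160,350,220))[0]);print(rt)
print("disc",onz("top",(300.5,347.5),61))
E
```

```text
[[322.63  99.13]
 [648.    76.5 ]
 [639.43 -40.73]
 [314.16 -16.39]] [481.05  29.63] 326.15598114117205 117.54220786084825 yaw -3.9799871002648364
bottle top [766.67 138.47 170.  ] [311.95 189.43]
bottle top [761.84 135.94 190.  ] [311.95 189.43]
case [684.72 390.69  70.  ]
((311.87933349609375, 189.4482879638672), (20.097007751464844, 6.062320709228516), 4.763641834259033)
disc [346.05  37.39  61.  ]
```

```bash
cat >> h.py <<'E'
TH=np.radians(-4.05);PIV=np.array([346.4,39.0])
def T(x,y,z=None):  # trough -> world
    p=PIV+np.array([[np.cos(TH),-np.sin(TH)],[np.sin(TH),np.cos(TH)]])@[x+150,y]
    return p if z is None else np.r_[p,z]
def B(th,x,y,z): # board frame (from pivot) at angle th
    a=TH+th;return np.r_[PIV+np.array([[np.cos(a),-np.sin(a)],[np.sin(a),np.cos(a)]])@[x,y],z]
E
python3 - <<'E'
from h import *
bot.move_gripper(40,25)
hx=np.array([666,14.7])
go([*hx,190],TH); st()
go([*hx,84],TH,100)
bot.move_gripper(5,25); s=st()
assert s["width"]>10
p=s["tcp_pos"];u=np.array([np.cos(TH),np.sin(TH),0])
bot.line_to(p+[0,0,12],60);st()
bot.line_to(p+[0,0,12]+u*25,60);st()
bot.line_to(p+[0,0,1]+u*25,60);st()
bot.move_gripper(40);s=st()
bot.line_to(s["tcp_pos"]+[0,0,90],150)
go([*T(20,-110),150],TH+np.pi/2)
t=bot.camera("top");sd=bot.camera("side")
for b in blobs(t,"red",roi=(260,150,350,220)):r=cv2.minAreaRect(b);print(r,onz("top",r[0],120))
cv2.imwrite("pics/b1.png",np.hstack([cv2.resize(t[150:350,230:360],(390,600)),cv2.resize(sd[200:330,240:330],(405,600))])[:,:,::-1])
E
```

```text
t3.9 [666.   13.8 190.1] F [-0.1 -0.8  0.5] w40.0 ff0.0
t5.6 [667.3  14.7  84.4] F [ 5.3 -1.4 -1. ] w14.0 ff25.0
t6.0 [667.3  14.7  96.2] F [ 3.7 -0.9 -4.3] w13.6 ff25.0
t6.6 [692.8  12.8  96.2] F [ 0.7  0.2 -3.6] w14.0 ff25.0
t6.9 [692.   12.9  85.1] F [ 0.2 -2.  -3.7] w13.5 ff25.0
t7.6 [692.2  13.   85.4] F [ 0.5 -0.1  0.1] w39.9 ff0.0
((312.4970397949219, 177.53822326660156), (19.020734786987305, 6.059023857116699), 4.39870548248291) [689.78434788  13.71934429 120.        ]
```

View pics/b1.png

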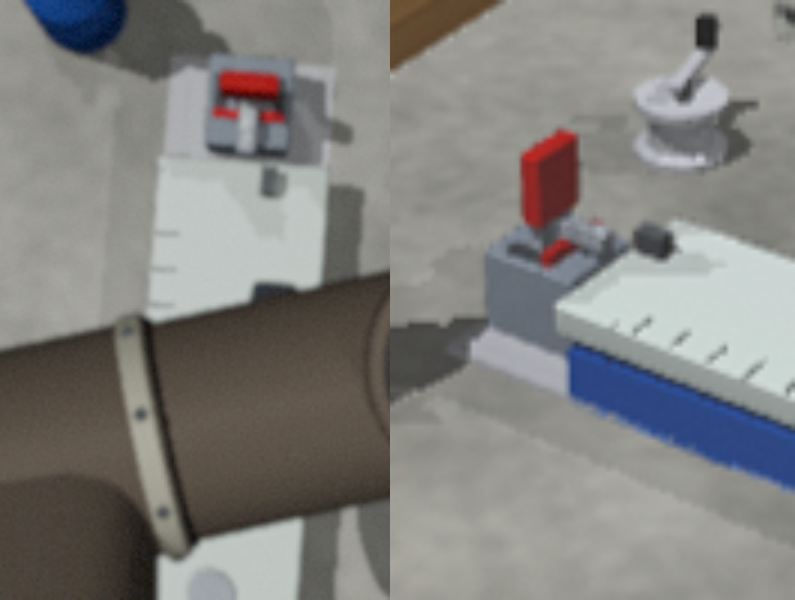

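The bolt is drawn back 25 mm and sits down behind the bump, and its nose is off the board. Now I'll swing the board.

Run:
```python
from h import *
bot.move_gripper(0,20)
go(B(0,225,-105,120),TH+np.pi/2)
go(B(0,225,-105,47),TH+np.pi/2,150)
for th in np.linspace(0,1.25,11):
    go(B(th,225,-81,47),TH+th+np.pi/2,90)
    s=bot.read_state();F=np.linalg.norm(s["contact_force"])
    if F>25: print("stop",th,F);break
st()
go(B(1.25,225,-100,47),TH+1.25+np.pi/2,100)
go(B(1.25,225,-100,200),TH+1.25+np.pi/2,200)
go([420,-350,300],TH+np.pi/2)
bot.pause(.2)
t=bot.camera("top");st();cv2.imwrite("pics/o1.png",t[:,:,::-1])
```

```text
t16.8 [507.  216.2  47. ] F [-0.2 -0.1 -0. ] w0.6 ff0.0
t20.4 [ 420.4 -349.6  299.9] F [-0.2  0.8 -0.4] w0.6 ff0.0
```

View pics/o1.png

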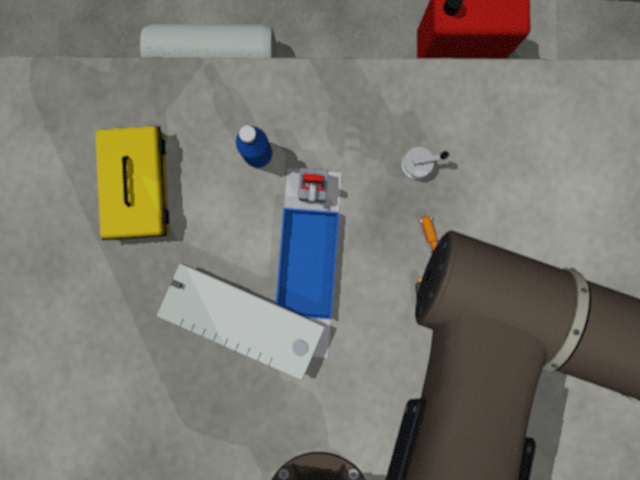

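```bash
cat >> h.py <<'E'
np.set_printoptions(precision=1,suppress=True)
LEN=dict(orange=83,green=83,dark=58)
def find(t,col,roi=(345,170,600,400)):
    for b in blobs(t,col,60,roi):
        r=cv2.minAreaRect(b);W=np.array([onz("top",p,11)[:2] for p in cv2.boxPoints(r)])
        e=[W[1]-W[0],W[2]-W[1]];L=max(e,key=np.linalg.norm);l,s=sorted(map(np.linalg.norm,e))[::-1]
        if abs(l-LEN[col])>8 or not 14<s<28: print("skip",col,l,s);continue
        m=cv2.moments(b);g=onz("top",(m["m10"]/m["m00"],m["m01"]/m["m00"]),11)[:2]
        c=W.mean(0)
        if (g-c)@L<0:L=-L
        return c,np.arctan2(L[1],L[0]),l,s
def toolyaw():
    y=R.from_quat(bot.read_state()["eef_rot"]).apply([0,1,0]);return np.arctan2(y[1],y[0])
def pickplace(col,X,first=False):
    f=find(bot.camera("top"),col);print(col,f);c,h,l,s=f
    off=0 if col=="dark" else 11
    g=c+off*np.array([np.cos(h),np.sin(h)])
    bot.move_gripper(46,30)
    go([*g,110],h+np.pi/2)
    go([*g,3],h+np.pi/2,130)
    bot.move_gripper(5,30);s=st();ty=toolyaw()
    if not 15<s["width"]<27: print("BAD GRASP");bot.line_to([*g,120],150);return False
    bot.line_to([*g,110],200);st()
    go(T(X,0,110),TH)
    hp=h+toolyaw()-ty;u=np.array([np.cos(hp),np.sin(hp)])
    p=T(X,0)+off*u
    s=st()
    if s["width"]<15: print("LOST");return False
    go([*p,50],TH,150)
    s=st()
    go([*p,9],TH,60);st()
    bot.move_gripper(31);
    go([*p,120],TH,150)
    return True
E
python3 - <<'E'
from h import *
go(T(20,0,250),TH)
b=boardfit(bot.camera("top"));print(b[1:],np.arctan2(b[2][1],b[2][0]))
ok=pickplace("dark",78);print(ok)
t=bot.camera("top");cv2.imwrite("pics/p1.png",t[:,:,::-1])
E
```

```text
(array([363.4,  91.4]), array([ -65.7, -155.7]), np.float64(169.01257365752116), np.float64(110.84283644055661)) -1.9699045346211257
dark (array([ 449.9, -221.4]), np.float64(0.0653586224870313), np.float64(56.03682515130208), np.float64(20.260210894170473))
t25.5 [ 450.1 -221.5    3.4] F [-0.8  1.5  5.3] w22.0 ff30.0
t26.2 [ 449.  -221.2  108.9] F [-0.4  0.2 -3.3] w21.5 ff30.0
t27.3 [572.9  22.2 108.8] F [ 0.4  0.1 -2.7] w21.7 ff30.0
t27.8 [574.   22.1  50.4] F [-0.  -0.2 -1.7] w21.8 ff30.0
t28.6 [574.7  23.    9.2] F [ 0.9 -0.4  0.7] w21.9 ff30.0
True
```

View pics/p1.png

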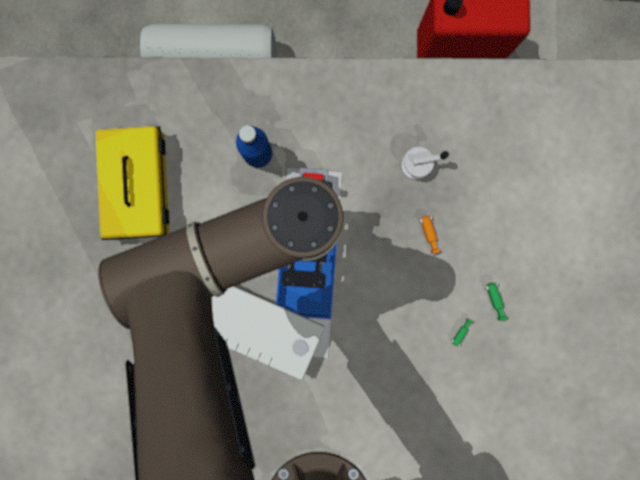

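The sinker is in the trough area. The orange shad at (430,235) and green shad at (497,301) are still visible, so I'll carry on with those.

Run:
```python
from h import *
if pickplace("orange",21): print(pickplace("green",-36))
go([400,-450,300],TH);
t=bot.camera("top");st();cv2.imwrite("pics/p2.png",np.hstack([cv2.resize(t[190:390,250:350],(300,600)),cv2.resize(t[120:420,330:580],(500,600))])[:,:,::-1])
```

```text
orange (array([ 584. , -242.1]), np.float64(0.28494558739139847), np.float64(82.49612065814553), np.float64(20.973464843273227))
t33.1 [ 594.7 -239.     3.4] F [-0.9  0.9  4. ] w21.9 ff30.0
t33.8 [ 593.8 -238.7  109.2] F [ 0.8 -0.1 -0.7] w21.4 ff30.0
t34.9 [517.1  26.5 109.6] F [-0.1  0.1 -1. ] w21.5 ff30.0
t35.5 [518.2  37.3  50.1] F [-0.  -0.4 -0.4] w21.6 ff30.0
t36.3 [517.7  37.9   8.6] F [ 0.7 -0.4 -0.9] w21.4 ff30.0
green (array([ 438.7, -385. ]), np.float64(0.3118057326756651), np.float64(81.4524675202355), np.float64(20.691587620882377))
t41.3 [ 449.4 -381.8    3.4] F [-0.7  0.6  5.7] w21.6 ff30.0
t42.0 [ 448.7 -381.3  109.3] F [-0.1 -0.4 -0.5] w21.8 ff30.0
t43.5 [460.2  30.5 109.8] F [-0.4  0.   0.4] w21.8 ff30.0
t44.1 [461.2  41.4  50.1] F [-0.2 -0.1  0.2] w21.8 ff30.0
t44.9 [460.9  41.9   8.8] F [-0.7  0.7 -0.3] w21.5 ff30.0
True
t48.2 [ 400.5 -449.1  299.5] F [ 1.   0.4 -0.4] w30.7 ff0.0
```

View pics/p2.png

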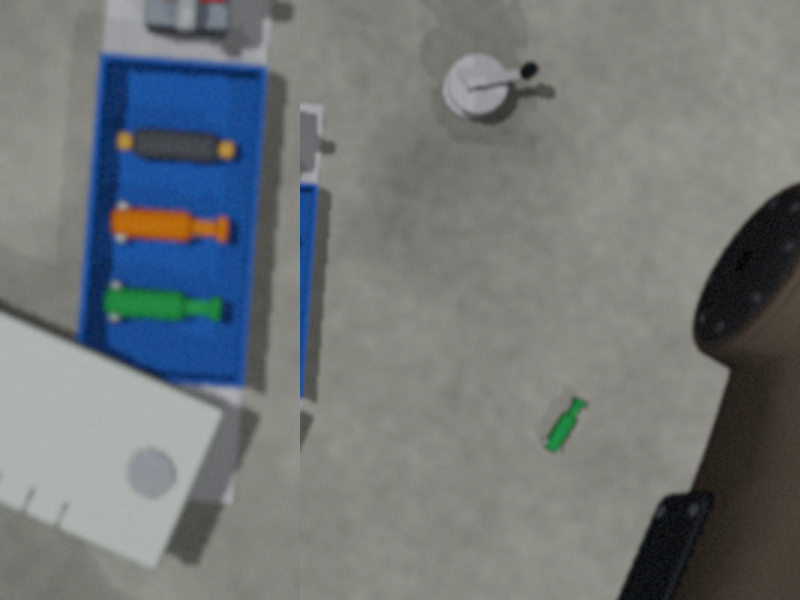

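The sinker and both shads lie flat and separate on the trough floor. Only the small decoy is left on the ledge. Now I'll close the board.

Run:
```python
from h import *
bot.move_gripper(0,20)
a=np.pi/2
go(T(0,0,250),TH+1.25+a)
go(B(1.25,225,118,200),TH+1.25+a)
go(B(1.25,225,118,47),TH+1.25+a,150)
for th in np.r_[np.linspace(1.25,0.1,10),np.arange(.085,-.06,-.015)]:
    go(B(th,225,81,47),TH+th+a,90 if th>.09 else 25)
    F=bot.read_state()["contact_force"];
    if th<.11: print(round(th,3),F)
    if np.hypot(*F[:2])>9 and th<.05: break
st()
go(B(0,225,110,47),TH+a,100)
go(B(0,225,110,200),TH+a,200)
go([400,-450,300],TH);bot.pause(.2)
t=bot.camera("top");b=boardfit(t);print(b,np.degrees(np.arctan2(b[2][1],b[2][0])))
for b in blobs(t,"red",roi=(260,150,350,220)):r=cv2.minAreaRect(b);print(r,onz("top",r[0],120))
cv2.imwrite("pics/c1.png",cv2.resize(t[150:380,250:350],(260,598))[:,:,::-1])
```

```text
0.1 [-0.2  0.4  0.2]
0.085 [-0.1  0.7 -0.5]
0.07 [-0.3  1.1  1.2]
0.055 [-0.8  0.8 -0.2]
0.04 [-0.6  0.7  0.4]
0.025 [0.9 0.4 0.3]
0.01 [-0.3 -0.2  0.3]
-0.005 [ 0.2  0.  -0.6]
-0.02 [-0.7  1.2  0.1]
-0.035 [-6.1 12.3  1.4]
t60.7 [578.4  98.   47. ] F [-6.1 12.3  1.4] w0.6 ff6.3
(array([[322.7,  99.3],
       [648.2,  75.7],
       [639.3, -41.7],
       [313.8, -16.3]]), array([481. ,  29.3]), array([325.6, -23.7]), np.float64(326.4146851890612), np.float64(117.71378138608486)) -4.156455279979782
((312.9941101074219, 176.5764617919922), (18.33046531677246, 6.212416648864746), 4.398705005645752) [691.7  12.7 120. ]
```

View pics/c1.png

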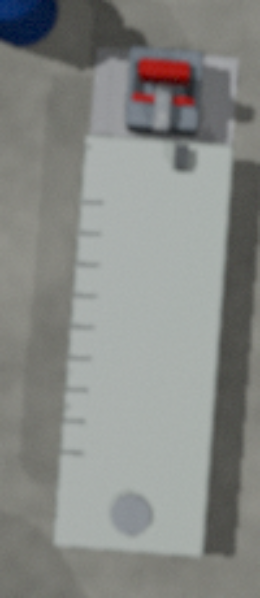

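The board is back at its starting pose against the stop, at -4.1°. Now the bolt goes home.

Run:
```python
from h import *
bot.move_gripper(40,25)
p=np.array([692.2,13,85])
go([*p[:2],190],TH); go(p,TH,100)
bot.move_gripper(5,25); s=st();assert s["width"]>10
p=s["tcp_pos"];u=np.array([np.cos(TH),np.sin(TH),0])
d=(p-[667.3,14.7,0])@u;print("d",d)
bot.line_to(p+[0,0,12],60);st()
bot.line_to(p+[0,0,12]-u*(d+.5),50);st()
bot.line_to(p+[0,0,0]-u*(d+.5),50);st()
bot.line_to(p+[0,0,0]-u*(d+2),20);st()
bot.move_gripper(40);s=st()
bot.line_to(s["tcp_pos"]+[0,0,100],150)
go([400,-450,300],TH);bot.pause(.2)
t=bot.camera("top");sd=bot.camera("side");b=boardfit(t);print(b[1],np.degrees(np.arctan2(b[2][1],b[2][0])))
for b in blobs(t,"red",roi=(260,150,350,220)):r=cv2.minAreaRect(b);print(r,onz("top",r[0],120))
cv2.imwrite("pics/f1.png",np.hstack([cv2.resize(t[150:250,260:360],(390,600)),cv2.resize(sd[200:330,240:330],(405,600))])[:,:,::-1])
```

```text
t69.2 [692.5  13.   85.3] F [ 0.5 -0.4  1.5] w14.0 ff25.0
d 25.21883005723093
t69.5 [692.3  13.   97.4] F [ 0.4 -0.1 -4.3] w14.0 ff25.0
t70.2 [667.3  14.9  97.9] F [ 4.3  0.  -3.5] w13.9 ff25.0
t70.6 [667.4  14.9  85.3] F [ 3.8 -0.3 -0.9] w14.0 ff25.0
t70.8 [667.2  15.   85.5] F [ 8.3 -2.2 -4.6] w13.8 ff25.0
t71.5 [665.2  14.9  85.2] F [-0.4 -0.2 -0.3] w39.8 ff0.0
[481.   29.2] -4.156462924349359
((312.5, 190.0), (6.0, 21.0), 90.0) [664.9  13.6 120. ]
```

View pics/f1.png

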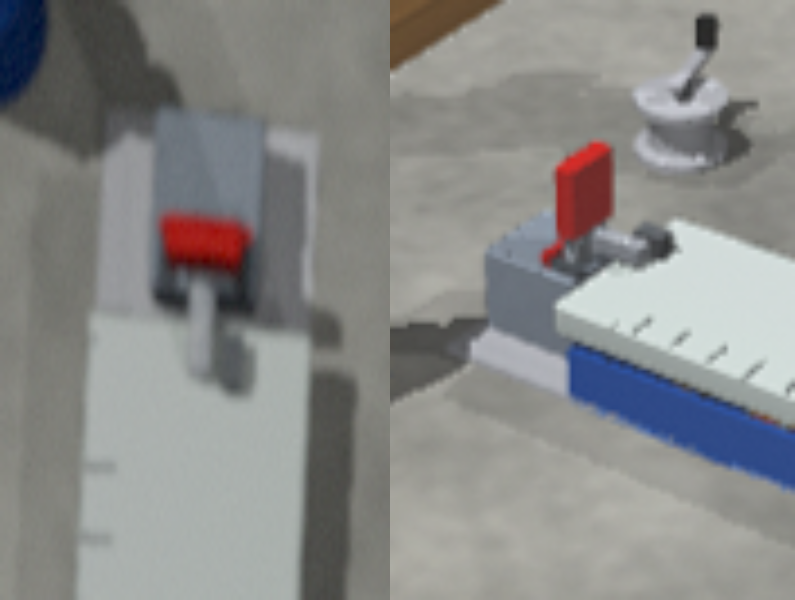

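The bolt is home in front of the bump with its nose beside the lug, and the board is square. A bit of orange shows inside the trough, as expected.

```bash
python3 -c "
from h import *
t=bot.camera('top');print([find(t,c) for c in LEN]);st();print(bot.close_job())"
```

```text
skip green 60.38055771670146 15.46093320646241
skip dark 70.33028194628784 22.347757504447575
[None, None, None]
t74.7 [ 400.3 -449.8  299.9] F [ 0.5  0.2 -0.5] w40.4 ff0.0
the job is handed in; nothing more can be done
None
```

The job is handed in at about 75 s: the dark sinker and the orange and large green shads were lying separately on the trough floor when last seen, before the board went back over them; the board is square, the bolt is home in front of its bump, and there was no bright sinker on the ledge.

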